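Shut the candle tin and show its label to the camera

TASK

The little hinged tin on the worktop has a candle in it: shut its lid fully while the tin stands on the worktop, then pick the tin up and hold its front label up to the inspection camera for a label check. Present the tin upright and level with the lid still shut and the candle inside, the label squarely facing the lens, centred on it and 12 cm in front of the glass. Do not knock the camera or disturb the mug, the shaker or the lemon; the program finishes while still holding the tin there, steady in the air.

Things in the scene. Friction and masses are not known exactly. Their poses are not given: they have to be found in the camera images.
- tin: the tin; origin at the centre of its underside, axes as described for tin_center. Keep hand and arm clear of the furniture behind: a wall cabinet hangs over the back left of the worktop (from about x = 0.58 m on, y = -0.07 to 0.41 m, underside 0.52 m above the worktop) and a dish rack with pans stands behind, from about x = 0.55 m on
- tin_center (a point): centre of the loose aluminium tin (without the lid), an open-topped box 88 mm front to back (its x), 62 mm wide (its y) and 66 mm high (its z), 3 mm walls; this point is half-way up, 33 mm above the underside. Its -x is the front, which bears a plain paper label; the lid's hinge is on the rear (+x) rim. About 0.3 kg with lid and candle. Easily gripped across the 62 mm width (fingers on the +y and -y faces), label and hinge left free. z up when it stands
- label (a point): centre of the label, on the tin's front face, 44 mm ahead (-x) of tin_center at the same height; same axes as the tin: -x points straight out of the label
- lid (a joint): angle of the tin's lid in rad: 0 = shut, lying flat on the rim, 1.57 = standing upright over the rear rim, stop at 1.75. The hinge is stiff enough (0.035 N m) for the lid to stay where it is left. The lid is a plate 88 mm long from hinge to front edge, 58 mm wide (2 mm inside the tin's sides) and 5 mm thick, with a thumb tab 20 mm wide reaching 11 mm beyond the front edge; when shut its top is 71 mm above the tin's underside
- lid_hinge (a point): hinge axis of the lid, at the middle of the tin's rear rim, 44 mm behind (+x) and 33 mm above tin_center; the axis runs along the tin's y. At this axis lies the lid's underside
- lid_edge (a point): middle of the lid's front edge, half-way through its 5 mm thickness, 88 mm from the hinge; moves with the lid
- candle_point (a point): centre of the tea light (low round candle in a cup, 38 mm across, 15 mm high) that lies loose on the floor of the tin
- lens (a point): centre of the front glass of the inspection camera, 200 mm above the worktop. The camera is a grey housing 64 mm wide (its y), 44 mm high, 50 mm deep on a 12 mm post with a round foot 100 mm across, standing firmly on the worktop and fixed; the post is 39 mm behind the glass. The lens looks level along its -x
- view_point (a point): the point on the lens axis 120 mm in front of the glass, 200 mm above the worktop, where the label's centre is to be; axes as the lens: -x points away from the camera. A label that faces the lens has its own -x opposite to this -x
- camera: the inspection camera; origin at the centre of the foot's underside on the worktop, -x is the direction in which it looks
- mug: white mug with grey dots, 82 mm across, 91 mm high, handle at its -y; bystander; origin under the middle of its 114 mm overall length
- shaker: salt shaker with grey top, 44 mm across, 90 mm high; bystander; origin at the centre of its underside
- lemon: lemon, 70 x 52 x 51 mm; bystander; origin on the worktop under its centre

How it is judged:
By the outcome, as a careful person would: the job done as asked, in the order asked, and still so for the second after the job is handed in, while the arm keeps its last pose, push and grip.
It also fails if it takes over 58 s, if anything falls off the work surface, if the arm or the gripper's body presses on something with over 40 N, if the wrist force passes 120 N, or if a joint passes its speed limit or range.

ROBOT

A 7-joint arm with a two-finger parallel gripper is mounted at the origin on a cart in front of the work surface, level with it; the furniture and walls round the work are solid. World frame = base frame: x ahead of the robot, y to its left, z up, the work surface at z = 0. Lengths are in m, angles in rad, forces in N, time in s.
With the tool pointing down it reaches from about 0.425 to 0.825 m from the base axis. Payload 3.6 kg.
Tool frame: the origin (TCP) lies at the very end of the fingers, on their centre line; the grasp point (between the pads) lies 19 mm behind it; z points along the fingers, y is the direction in which the jaws open and shut (so a half turn about z gives the same grasp; the last joint's range is limited). The gripper opens to 85 mm and grips with 20 to 120 N. Pads are 22 mm wide; open, the fingers measure 114 mm over their backs; the gripper's body (76 mm by 85 mm) begins 54 mm behind the grasp point. The pads swing forward as they close: fully open they stand 13 mm farther back than shut.
Start: joints at [1.206, 0.615, -0.013, 1.423, 0.008, 1.103, -0.04], TCP at [0.215, -0.613, 0.231] pointing down, gripper open.
Joint ranges: [-3.12, 3.12], [-0.3, 2.06], [-1.34, 1.32], [0.26, 2.42], [-1.36, 4.5], [0.01, 1.98], [-2.84, 2.84]. Speed limits (rad/s): [2.79, 2.79, 3.14, 3.14, 3.14, 3.14, 3.14].

INTERFACE

Orientations are given as a unit quaternion [w, x, y, z].
In Python, from workcell import bot gives the robot as it stands. The module is installed in compiled form; this text tells all that it offers.
- The arm moves only by the tool carry_out, never from a script. Its argument "plan" is one flat list of numbers, 6 for each row, row after row: the shift along the tool's x, y, z in m, then the turn, a rotation vector about the tool's x, y, z in degrees. A call has 1 to 10 rows; each row shifts and turns the pose as measured when the row begins, along the tool's axes as they then stand; what a row does not reach is not made up. A row lasts 1/12 s, in which the tool goes at most 41.7 mm and 7.16 degrees, less where a joint would pass 70% of its speed; a pose out of reach is approached as far as the arm can. A call with a gripper value outside its range is refused whole. "hand" is the closure, from -1 (fully open) to 1 (shut), set as the call begins (left out, the last holds). The fingers move at their own pace and stop on an object; "newtons" is the grip in N (left out, the last holds). Time passes only in rows, so rows that do not move let the fingers close. It gives the time, the measured TCP pose, the force and the opening at its end, in the units of the state.
- bot.read_state(): the state, without advancing time (a new reading comes with each control period).
- bot.snapshot(name): name is "side" or "top" or "wrist"; returns a dict with "color" (480x640x3 uint8, red, green, blue), "fov_y" (degrees; the focal length in pixels is half the picture's height over the tangent of half this angle, whatever the lens; pixels are square), "cx", "cy" (the principal point, pixels), "rvec" (rotation vector, rad) and "tvec" (3), from world to camera coordinates, as OpenCV has them. Camera axes: x right, y down, z forward; pixel columns grow to the right and rows downward; lengths in m; the calibration is good to about 2 mm. A picture is of the moment at which its call begins. There is no depth.
- bot.sign_off(): hands the job in, once; it reports no verdict.
The state is a dict: "time_s": time; "qpos": joint angles; "joint_vel": joint speeds; "tau": joint torques, N m; "position": TCP position; "eef_rot": TCP orientation; "contact_force": force on the tool from outside, world axes, zero at the start; "ft_torque": the same for the moment, N m; "finger_gap": finger opening in m.
Only numpy, scipy, OpenCV 4.12 (cv2) and the standard library are available. Lean on these libraries where they do the work, as an engineer would, in place of code of your own. Each camera call takes 0.05 s, during which the arm holds its last target.

## Working session

There is one attempt and no reset: what is moved stays moved. The work goes in short steps, Python scripts to look and compute and a tool call to move; the robot and the scene stay as the last step left them, time stands still between calls to the robot, and variables do not carry over. Pictures are saved under pics/ and viewed, and the job is handed in when it is done.

Besides the shell and the picture viewer there is one more tool, called after "Call:" as name(argument=value, ...) on one line, values as JSON. carry_out: Moves the arm, as the interface text tells. Its arguments: {"type":"object","properties":{"plan":{"type":"array","items":{"type":"number"}},"hand":{"type":"number"},"newtons":{"type":"number"}},"required":["plan"]}

```bash
mkdir -p pics; cat > h.py <<'E'
import numpy as np, cv2
from workcell import bot
def snap(n,fn):
    s=bot.snapshot(n); cv2.imwrite('pics/'+fn+'.png',s['color'][:,:,::-1]); np.save('pics/'+fn+'.npy',s,allow_pickle=True); return s
def load(fn): return np.load('pics/'+fn+'.npy',allow_pickle=True).item()
def K(s):
    f=240/np.tan(np.radians(s['fov_y'])/2); return np.array([[f,0,s['cx']],[0,f,s['cy']],[0,0,1]])
def RT(s): return cv2.Rodrigues(np.array(s['rvec'],float))[0],np.array(s['tvec'],float).reshape(3)
def ray(s,px):
    R,t=RT(s); d=R.T@(np.linalg.inv(K(s))@[px[0],px[1],1]); return -R.T@t,d/np.linalg.norm(d)
def plane(s,px,z):
    c,d=ray(s,px); return c+d*(z-c[2])/d[2]
def tri(s1,p1,s2,p2):
    c1,d1=ray(s1,p1);c2,d2=ray(s2,p2)
    a=np.linalg.lstsq(np.c_[d1,-d2],c2-c1,rcond=None)[0]
    A=c1+a[0]*d1;B=c2+a[1]*d2; return (A+B)/2,np.linalg.norm(A-B)
def proj(s,P):
    R,t=RT(s); return cv2.projectPoints(np.array(P,float).reshape(-1,1,3),R,t,K(s),None)[0].reshape(-1,2)
E
python3 - <<'E'
from h import *
st=bot.read_state()
print({k:np.round(v,3) for k,v in st.items()})
for n in ['side','top','wrist']:
    s=snap(n,n+'0'); R,t=RT(s); print(n,s['fov_y'],s['cx'],s['cy'],-R.T@t)
E
```

```text
{'time_s': np.float64(0.0), 'qpos': array([ 1.206,  0.616, -0.013,  1.425,  0.008,  1.103, -0.04 ]), 'joint_vel': array([ 0.   , -0.   ,  0.   , -0.002,  0.001, -0.003,  0.002]), 'tau': array([-0.0000e+00, -4.6920e+01,  2.5900e-01, -1.7103e+01,  1.0000e-02,
        1.0000e-02,  0.0000e+00]), 'position': array([ 0.215, -0.613,  0.23 ]), 'eef_rot': array([-0.001,  0.986,  0.168, -0.   ]), 'contact_force': array([-0.34 ,  0.979, -0.259]), 'ft_torque': array([-0.021,  0.042,  0.025]), 'finger_gap': np.float64(0.085)}
side 50.73374145249026 322.6720848269472 239.33924328844182 [-0.05668284  0.50504715  1.05740559]
top 54.4619900872236 312.6700590233889 234.6587966408564 [0.2690243  0.00571197 1.1363891 ]
wrist 68.73041726371228 322.41599823372525 235.14467985544783 [ 0.28823506 -0.58768913  0.37306029]
```

View pics/side0.png

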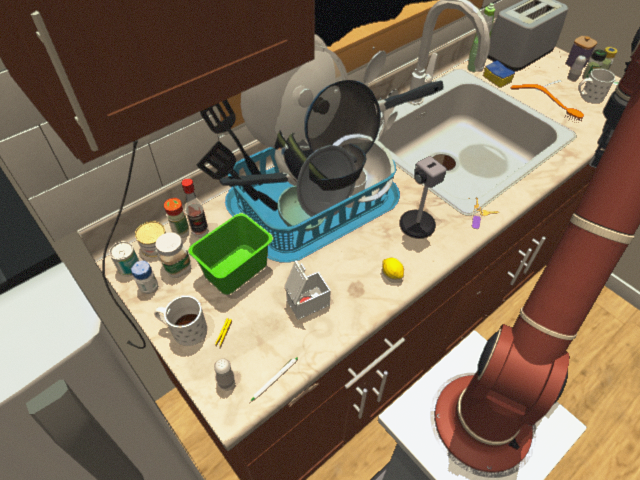

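View pics/top0.png

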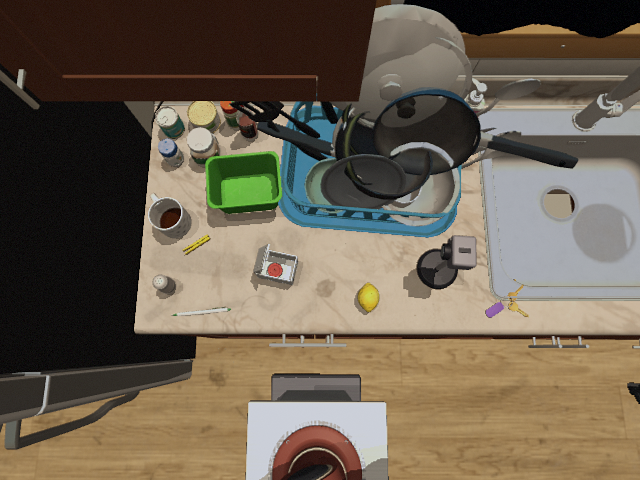

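View pics/wrist0.png

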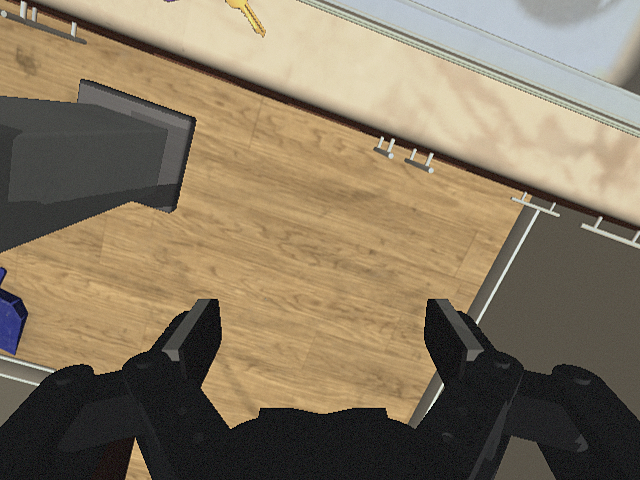

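The tin is at about (277,266) in the top view, with the lid standing on its left (+y) side. The camera is at (440,262), with its lens facing left towards the tin. Next I'll zoom in.

```bash
python3 - <<'E'
from h import *
for n,(x,y,w,h) in {'top':(235,225,80,60),'side':(265,245,80,80)}.items():
    c=load(n+'0')['color'][y:y+h,x:x+w,::-1]; cv2.imwrite(f'pics/z_{n}.png',cv2.resize(c,None,fx=7,fy=7,interpolation=cv2.INTER_NEAREST))
for n,(x,y,w,h) in {'top':(405,225,80,70),'side':(390,140,70,100)}.items():
    c=load(n+'0')['color'][y:y+h,x:x+w,::-1]; cv2.imwrite(f'pics/c_{n}.png',cv2.resize(c,None,fx=6,fy=6,interpolation=cv2.INTER_NEAREST))
E
```

```text
(no output)
```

View pics/z_top.png

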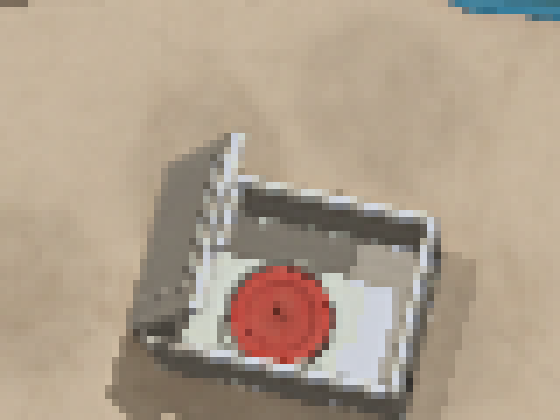

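View pics/z_side.png

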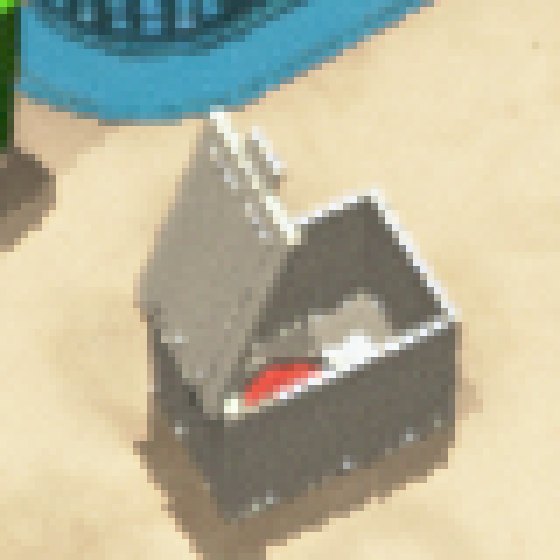

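View pics/c_top.png

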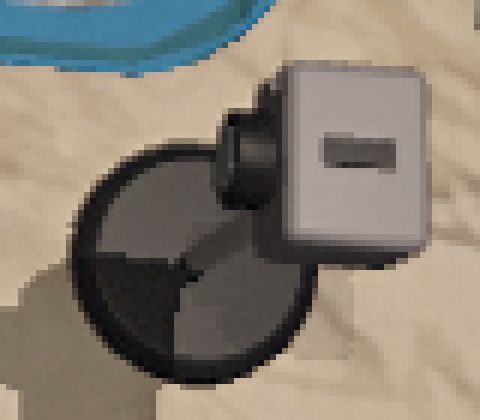

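View pics/c_side.png

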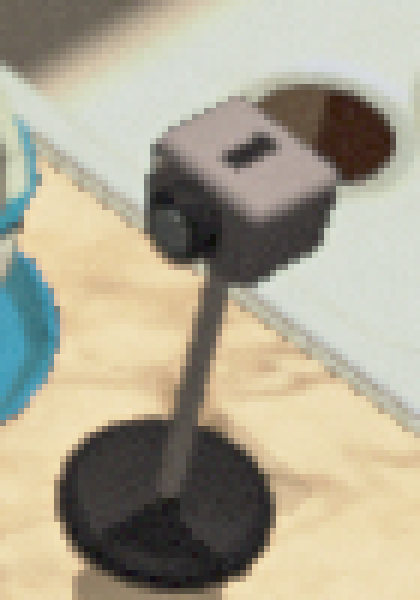

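```bash
python3 - <<'E'
from h import *
np.set_printoptions(precision=4,suppress=True)
t=load('top0');s=load('side0')
T=lambda p:(np.array(p)+.0)/7+[235,225]-.5+.0
S=lambda p:np.array(p)/7+[265,245]-.5
FR,FL,RL=[plane(t,T(p),.066) for p in[(437,217),(404,392),(140,338)]]
print('top FR FL RL',FR,FL,RL, np.linalg.norm(FR-FL),np.linalg.norm(FL-RL))
a,b,c=[plane(s,S(p),.066) for p in[(378,190),(457,318),(228,412)]]
print('side',a,b,c,np.linalg.norm(a-b),np.linalg.norm(b-c))
for nm,A,B,C in(('t',FR,FL,RL),('s',a,b,c)):
    x=(C-B); print(nm,'ctr',(A+C)/2,'yaw',np.degrees(np.arctan2(x[1],x[0])),'yaw2',np.degrees(np.arctan2(*( (A-B)[[1,0]])))+90)
print('candle',plane(t,T((280,313)),.018))
# lid edge corners tri
print('lid far corner',tri(t,T((238,135)),s,S((218,113))))
print('lid near corner',tri(t,T((192,312)),s,S((292,238))))
TC=lambda p:np.array(p)/6+[405,225]-.5
SC=lambda p:np.array(p)/6+[390,140]-.5
q=[plane(t,TC(p),.222) for p in[(285,62),(427,68),(428,246),(285,242)]]
print('housing',*q,[np.linalg.norm(q[i]-q[i-1]) for i in range(4)])
q=[plane(s,SC(p),.222) for p in[(153,145),(240,95),(338,178),(248,222)]]
print('housing',*q,[np.linalg.norm(q[i]-q[i-1]) for i in range(4)])
print('foot',plane(t,TC((197,263)),.005),plane(s,SC((165,503)),.005))
print('lens tri',tri(t,TC((220,160)),s,SC((172,232))))
for n,im in(('t',t),('s',s)):
    hsv=cv2.cvtColor(im['color'],cv2.COLOR_RGB2HSV)
    m=cv2.inRange(hsv,(22,150,120),(32,255,255))
    nn,_,st,ce=cv2.connectedComponentsWithStats(m)
    for i in range(1,nn):
        if st[i,4]>80: print(n,'lemon?',st[i],plane(im,ce[i],.025))
E
```

```text
top FR FL RL [0.4804 0.0468 0.066 ] [0.4216 0.057  0.066 ] [0.4393 0.1447 0.066 ] 0.05965527375191942 0.08943277805229552
side [0.476  0.0483 0.066 ] [0.4193 0.0617 0.066 ] [0.4397 0.1429 0.066 ] 0.05827768074879562 0.08370387866362035
t ctr [0.4598 0.0957 0.066 ] yaw 78.5769922931584 yaw2 80.14776454357862
s ctr [0.4578 0.0956 0.066 ] yaw 75.9111588908032 yaw2 76.72925898010595
candle [0.4558 0.1027 0.018 ]
lid far corner (array([0.4896, 0.1054, 0.146 ]), np.float64(0.0016966240542451191))
lid near corner (array([0.4345, 0.1185, 0.1487]), np.float64(0.0006296782779713901))
housing [ 0.4929 -0.2714  0.222 ] [ 0.4909 -0.3189  0.222 ] [ 0.4303 -0.3144  0.222 ] [ 0.4315 -0.2672  0.222 ] [np.float64(0.061445344670732684), np.float64(0.04753282920653557), np.float64(0.06072856695082726), np.float64(0.047160828887783876)]
housing [ 0.4869 -0.2651  0.222 ] [ 0.4847 -0.3148  0.222 ] [ 0.4263 -0.3081  0.222 ] [ 0.4323 -0.2613  0.222 ] [np.float64(0.054697934728354394), np.float64(0.04972544279378593), np.float64(0.058831777706647215), np.float64(0.04714850565706957)]
foot [ 0.4613 -0.2955  0.005 ] [ 0.4593 -0.2925  0.005 ]
lens tri (array([ 0.4632, -0.2548,  0.1978]), np.float64(0.002279543477886675))
t lemon? [183 235  27  19 124] [0.5187 0.2926 0.025 ]
t lemon? [358 283  21  29 427] [ 0.3886 -0.1223  0.025 ]
s lemon? [383 258  21  20 346] [ 0.3878 -0.1218  0.025 ]
s lemon? [215 318  17  28 146] [0.511  0.3017 0.025 ]
```

The two views agree to about 2 mm. The tin centre is near (0.459, 0.096) at yaw 78° with the lid at about 1.28 rad. The lens is near (0.463, -0.255), facing about 86°. I'll go over the top of the camera with a planning helper and look with the wrist camera.

```bash
cat >> h.py <<'E'
from scipy.spatial.transform import Rotation as Ro
def pose():
    st=bot.read_state(); q=np.array(st['eef_rot']); return np.array(st['position']),Ro.from_quat(q[[1,2,3,0]]),st
def down(yaw): # tool z down, tool x at yaw deg
    a=np.radians(yaw); x=np.array([np.cos(a),np.sin(a),0]); z=np.array([0,0,-1]); return Ro.from_matrix(np.c_[x,np.cross(z,x),z])
def plan(*wps):
    """wps: (pos, yaw, n rows)"""
    p,r,st=pose()
    print('now',np.round(p,4),'yaw',np.round(np.degrees(np.arctan2(*r.as_matrix()[[1,0],0])),2),'tilt',np.round(r.as_matrix()[:,2],3),'F',np.round(st['contact_force'],1),'t',round(st['time_s'],2),'gap',round(st['finger_gap'],4))
    for pt,yaw,n in wps:
        pt=np.array(pt,float); R1=down(yaw); dv=(r.inv()*R1).as_rotvec(degrees=True); d=pt-p
        print('wp',pt,'step mm',round(np.linalg.norm(d)/n*1e3,1),'deg',round(np.linalg.norm(dv)/n,2))
        for i in range(n):
            rr=r*Ro.from_rotvec(dv*i/n,degrees=True)
            print(', '.join(f'{v:.3f}' for v in rr.inv().apply(d/n))+', '+', '.join(f'{v:.1f}' for v in dv/n)+',')
        p,r=pt,R1
E
python3 - <<'E'
from h import *
plan(([.40,-.42,.36],25,8),([.455,-.1,.36],78,10))
E
```

```text
now [ 0.2152 -0.6127  0.2304] yaw 19.36 tilt [-0.001  0.002 -1.   ] F [ 0.7 -0.6 -0.3] t 0.15 gap 0.0856
wp [ 0.4  -0.42  0.36] step mm 37.1 deg 0.71
0.030, -0.015, -0.016, -0.0, -0.0, -0.7,
0.030, -0.015, -0.016, -0.0, -0.0, -0.7,
0.030, -0.014, -0.016, -0.0, -0.0, -0.7,
0.030, -0.014, -0.016, -0.0, -0.0, -0.7,
0.030, -0.014, -0.016, -0.0, -0.0, -0.7,
0.031, -0.013, -0.016, -0.0, -0.0, -0.7,
0.031, -0.013, -0.016, -0.0, -0.0, -0.7,
0.031, -0.012, -0.016, -0.0, -0.0, -0.7,
wp [ 0.455 -0.1    0.36 ] step mm 32.5 deg 5.3
0.019, -0.027, 0.000, 0.0, 0.0, -5.3,
0.021, -0.025, 0.000, 0.0, 0.0, -5.3,
0.023, -0.023, 0.000, 0.0, 0.0, -5.3,
0.025, -0.021, 0.000, 0.0, 0.0, -5.3,
0.027, -0.018, 0.000, 0.0, 0.0, -5.3,
0.028, -0.016, 0.000, 0.0, 0.0, -5.3,
0.030, -0.013, 0.000, 0.0, 0.0, -5.3,
0.031, -0.010, 0.000, 0.0, 0.0, -5.3,
0.032, -0.007, 0.000, 0.0, 0.0, -5.3,
0.032, -0.004, 0.000, 0.0, 0.0, -5.3,
```

Call:
carry_out(plan=[0.03,-0.015,-0.016,0,0,-0.7,0.03,-0.015,-0.016,0,0,-0.7,0.03,-0.014,-0.016,0,0,-0.7,0.03,-0.014,-0.016,0,0,-0.7,0.03,-0.014,-0.016,0,0,-0.7,0.031,-0.013,-0.016,0,0,-0.7,0.031,-0.013,-0.016,0,0,-0.7,0.031,-0.012,-0.016,0,0,-0.7], hand=1, newtons=30)

```text
time_s: 0.82
position: [0.3959, -0.4191, 0.3531]
eef_rot: [-0.008, 0.978, 0.207, -0.008]
contact_force: [0.3, -0.6, 0.7]
finger_gap: -0.0001
```

Call:
carry_out(plan=[0.019,-0.027,0,0,0,-5.3,0.021,-0.025,0,0,0,-5.3,0.023,-0.023,0,0,0,-5.3,0.025,-0.021,0,0,0,-5.3,0.027,-0.018,0,0,0,-5.3,0.028,-0.016,0,0,0,-5.3,0.03,-0.013,0,0,0,-5.3,0.031,-0.01,0,0,0,-5.3,0.032,-0.007,0,0,0,-5.3,0.032,-0.004,0,0,0,-5.3])

```text
time_s: 1.65
position: [0.4556, -0.0816, 0.3573]
eef_rot: [-0.007, 0.768, 0.641, -0.002]
contact_force: [0.3, 0.2, 0.3]
finger_gap: 0.0001
```

```bash
python3 - <<'E'
from h import *
snap('wrist','wrist1')
plan(([.46,.03,.36],78,4),([.48,.2,.30],78,6))
E
```

```text
now [ 0.4565 -0.0724  0.3578] yaw 80.65 tilt [-0.011  0.014 -1.   ] F [1.2 5.3 0.7] t 1.7 gap 0.0001
wp [0.46 0.03 0.36] step mm 25.6 deg 0.71
0.025, -0.003, -0.000, -0.2, -0.2, 0.7,
0.025, -0.004, -0.000, -0.2, -0.2, 0.7,
0.025, -0.004, -0.000, -0.2, -0.2, 0.7,
0.025, -0.004, -0.000, -0.2, -0.2, 0.7,
wp [0.48 0.2  0.3 ] step mm 30.2 deg 0.0
0.028, -0.003, 0.010, 0.0, 0.0, 0.0,
0.028, -0.003, 0.010, 0.0, 0.0, 0.0,
0.028, -0.003, 0.010, 0.0, 0.0, 0.0,
0.028, -0.003, 0.010, 0.0, 0.0, 0.0,
0.028, -0.003, 0.010, 0.0, 0.0, 0.0,
0.028, -0.003, 0.010, 0.0, 0.0, 0.0,
```

View pics/wrist1.png

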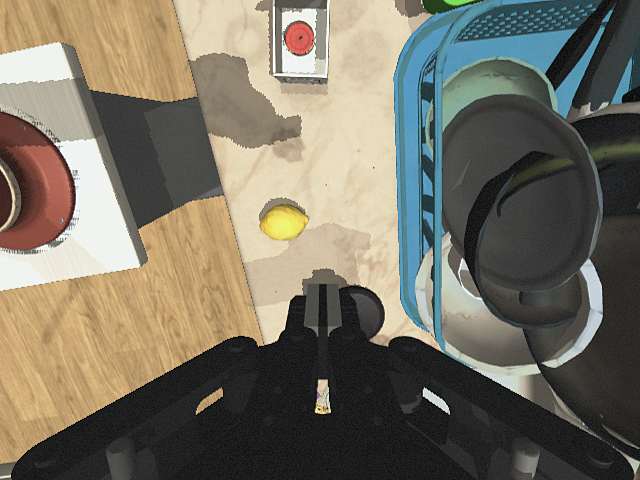

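The wrist view shows the open tin at (300,40), with the candle at (299,38) and the lemon at (284,222). I'll move over the tin.

Call:
carry_out(plan=[0.025,-0.003,0,-0.2,-0.2,0.7,0.025,-0.004,0,-0.2,-0.2,0.7,0.025,-0.004,0,-0.2,-0.2,0.7,0.015,-0.004,0,-0.2,-0.2,0.7,0,0,0,0,0,0])

```text
time_s: 2.12
position: [0.4565, 0.0254, 0.3576]
eef_rot: [0.0, 0.777, 0.629, -0.001]
contact_force: [0.1, 1.1, 0.2]
finger_gap: -0.0
```

```bash
python3 - <<'E'
from h import *
snap('wrist','wrist2')
plan(([.48,.2,.30],78,6))
E
```

```text
now [0.4568 0.0235 0.3575] yaw 77.92 tilt [-0.002 -0.003 -1.   ] F [ 0.  -0.1  0.3] t 2.17 gap 0.0002
wp [0.48 0.2  0.3 ] step mm 31.2 deg 0.03
0.030, -0.002, 0.009, -0.0, 0.0, -0.0,
0.030, -0.002, 0.010, -0.0, 0.0, -0.0,
0.030, -0.002, 0.010, -0.0, 0.0, -0.0,
0.030, -0.002, 0.010, -0.0, 0.0, -0.0,
0.030, -0.002, 0.010, -0.0, 0.0, -0.0,
0.030, -0.002, 0.010, -0.0, 0.0, -0.0,
```

View pics/wrist2.png

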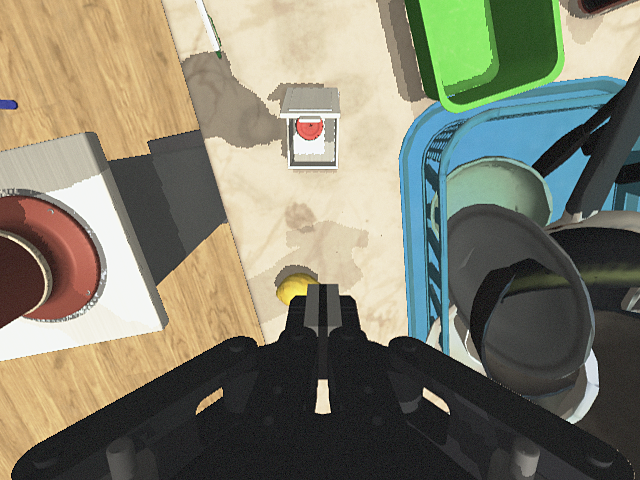

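```bash
python3 - <<'E'
from h import *
w=load('wrist2')
c=w['color'][75:180,265:350,::-1]; cv2.imwrite('pics/z_w2.png',cv2.resize(c,None,fx=7,fy=7,interpolation=cv2.INTER_NEAREST)[:600*7])
c=cv2.resize(c,None,fx=5.6,fy=5.6,interpolation=cv2.INTER_NEAREST); cv2.imwrite('pics/z_w2.png',c)
E
```

```text
(no output)
```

View pics/z_w2.png

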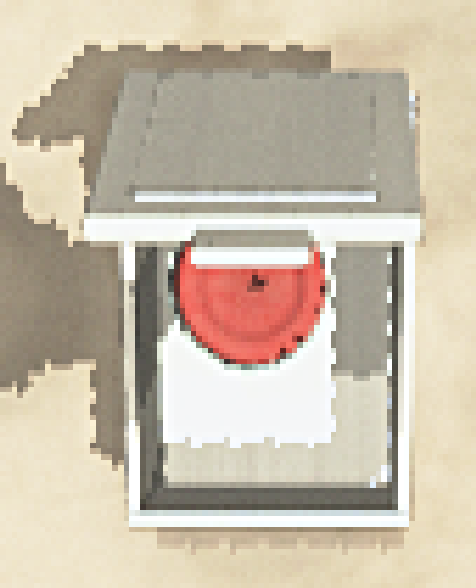

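```bash
python3 - <<'E'
from h import *
np.set_printoptions(precision=4,suppress=True)
w=load('wrist2');t=load('top0')
Z=lambda p:np.array(p)/5.6+[265,75]-.5
FL,FR,l2,r2=[plane(w,Z(p),.066) for p in[(129,527),(410,527),(125,245),(409,245)]]
ang=lambda v:np.degrees(np.arctan2(v[1],v[0]))
print(FL,FR,np.linalg.norm(FL-FR),'yaws',ang(FR-FL)+90,ang(l2-FL),ang(r2-FR))
for y in (77.5,78.5): print('ctr',(FL+FR)/2+.044*np.array([np.cos(np.radians(y)),np.sin(np.radians(y)),0]))
print(tri(t,np.array((238,135))/7+[234.5,224.5],w,Z((420,213))),tri(t,np.array((192,312))/7+[234.5,224.5],w,Z((85,215))))
E
```

```text
[0.4207 0.059  0.066 ] [0.4808 0.0462 0.066 ] 0.06143259140681339 yaws 77.98295493807335 77.08839394084906 78.93375758984257
ctr [0.4602 0.0955 0.066 ]
ctr [0.4595 0.0957 0.066 ]
(array([0.4921, 0.1073, 0.1371]), np.float64(0.0011379000168591183)) (array([0.4352, 0.1192, 0.1425]), np.float64(0.00043362592321334907))
```

Wrist and top views agree: tin centre (0.460, 0.0955), yaw 78°, lid about 72° open. I'll move the shut fingers to just behind the lid.

```bash
cat >> h.py <<'E'
C=np.array([.4597,.0956,0]); a_=np.radians(78); e=np.array([np.cos(a_),np.sin(a_),0]); H=C+.044*e
def U(u,z): return H-u*e+np.array([0,0,z])
E
python3 - <<'E'
from h import *
w=lambda u,wz:U(u-.011,.066+wz)
plan((U(-.035,.29),78,5),(U(-.035,.14),78,5))
print('----')
plan((U(-.035,.14),78,1),(w(.0184,.0729),78,4),(w(.033,.0675),78,2),(w(.0495,.0566),78,2),(w(.0625,.0418),78,2),(w(.0711,.0243),78,2),(w(.075,.008),78,2))
E
```

```text
now [0.4568 0.0235 0.3575] yaw 77.92 tilt [-0.002 -0.003 -1.   ] F [ 0.  -0.1  0.3] t 2.17 gap 0.0002
wp [0.47612502 0.17287366 0.29      ] step mm 33.0 deg 0.04
0.030, -0.002, 0.013, -0.0, 0.0, -0.0,
0.030, -0.002, 0.013, -0.0, 0.0, -0.0,
0.030, -0.002, 0.013, -0.0, 0.0, -0.0,
0.030, -0.002, 0.013, -0.0, 0.0, -0.0,
0.030, -0.002, 0.013, -0.0, 0.0, -0.0,
wp [0.47612502 0.17287366 0.14      ] step mm 30.0 deg 0.0
0.000, 0.000, 0.030, 0.0, 0.0, 0.0,
0.000, 0.000, 0.030, 0.0, 0.0, 0.0,
0.000, 0.000, 0.030, 0.0, 0.0, 0.0,
0.000, 0.000, 0.030, 0.0, 0.0, 0.0,
0.000, 0.000, 0.030, 0.0, 0.0, 0.0,
----
now [0.4568 0.0235 0.3575] yaw 77.92 tilt [-0.002 -0.003 -1.   ] F [ 0.  -0.1  0.3] t 2.17 gap 0.0002
wp [0.47612502 0.17287366 0.14      ] step mm 264.6 deg 0.21
0.151, -0.012, 0.217, -0.1, 0.2, -0.1,
wp [0.46730957 0.1314002  0.1389    ] step mm 10.6 deg 0.0
-0.011, 0.000, 0.000, 0.0, 0.0, 0.0,
-0.011, 0.000, 0.000, 0.0, 0.0, 0.0,
-0.011, 0.000, 0.000, 0.0, 0.0, 0.0,
-0.011, 0.000, 0.000, 0.0, 0.0, 0.0,
wp [0.46427406 0.11711925 0.1335    ] step mm 7.8 deg 0.0
-0.007, 0.000, 0.003, 0.0, 0.0, 0.0,
-0.007, 0.000, 0.003, 0.0, 0.0, 0.0,
wp [0.46084351 0.10097981 0.1226    ] step mm 9.9 deg 0.0
-0.008, -0.000, 0.005, 0.0, 0.0, 0.0,
-0.008, -0.000, 0.005, 0.0, 0.0, 0.0,
wp [0.45814066 0.08826389 0.1078    ] step mm 9.8 deg 0.0
-0.006, 0.000, 0.007, 0.0, 0.0, 0.0,
-0.006, 0.000, 0.007, 0.0, 0.0, 0.0,
wp [0.45635262 0.07985182 0.0903    ] step mm 9.7 deg 0.0
-0.004, -0.000, 0.009, 0.0, 0.0, 0.0,
-0.004, -0.000, 0.009, 0.0, 0.0, 0.0,
wp [0.45554177 0.07603705 0.074     ] step mm 8.4 deg 0.0
-0.002, 0.000, 0.008, 0.0, 0.0, 0.0,
-0.002, 0.000, 0.008, 0.0, 0.0, 0.0,
```

Call:
carry_out(plan=[0.03,-0.002,0.013,0,0,0,0.03,-0.002,0.013,0,0,0,0.03,-0.002,0.013,0,0,0,0.03,-0.002,0.013,0,0,0,0.03,-0.002,0.013,0,0,0,0,0,0,0,0,0,0,0,0,0,0,0])

```text
time_s: 2.75
position: [0.4866, 0.1593, 0.287]
eef_rot: [0.006, 0.786, 0.618, -0.005]
contact_force: [-0.3, -0.1, -0.1]
finger_gap: -0.0001
```

```bash
python3 - <<'E'
from h import *
plan((U(-.035,.14),78,5))
E
```

```text
now [0.4866 0.1593 0.287 ] yaw 76.38 tilt [-0.    -0.015 -1.   ] F [-0.3 -0.1 -0.1] t 2.75 gap -0.0001
wp [0.47612502 0.17287366 0.14      ] step mm 29.6 deg 0.36
0.003, -0.003, 0.029, 0.0, 0.2, -0.3,
0.003, -0.003, 0.029, 0.0, 0.2, -0.3,
0.002, -0.003, 0.029, 0.0, 0.2, -0.3,
0.002, -0.003, 0.029, 0.0, 0.2, -0.3,
0.002, -0.003, 0.029, 0.0, 0.2, -0.3,
```

Call:
carry_out(plan=[0.007,-0.006,0.02,0,0.4,-0.8,0.006,-0.006,0.025,0,0.4,-0.8,0,-0.001,0.03,0,0,0,0,0,0.03,0,0,0,0,0,0.03,0,0,0,0,0,0.01,0,0,0,0,0,0,0,0,0])

```text
time_s: 3.33
position: [0.4867, 0.1575, 0.1391]
eef_rot: [0.008, 0.784, 0.621, 0.003]
contact_force: [0.1, -1.1, 0.4]
finger_gap: 0.0003
```

```bash
python3 - <<'E'
from h import *
snap('side','side1')
w=lambda u,wz:U(u-.011,.066+wz)
plan((w(.0184,.0729),78,4))
c=load('side1')['color'][200:340,230:380,::-1]; cv2.imwrite('pics/s1z.png',cv2.resize(c,None,fx=4,fy=4))
E
```

```text
now [0.487  0.157  0.1397] yaw 76.66 tilt [ 0.015 -0.009 -1.   ] F [-0.1 -0.8 -0.7] t 3.38 gap -0.0001
wp [0.46730957 0.1314002  0.1389    ] step mm 8.1 deg 0.42
-0.007, -0.003, 0.000, 0.2, 0.1, -0.3,
-0.007, -0.003, 0.000, 0.2, 0.1, -0.3,
-0.007, -0.003, 0.000, 0.2, 0.1, -0.3,
-0.007, -0.003, 0.000, 0.2, 0.1, -0.3,
```

View pics/s1z.png

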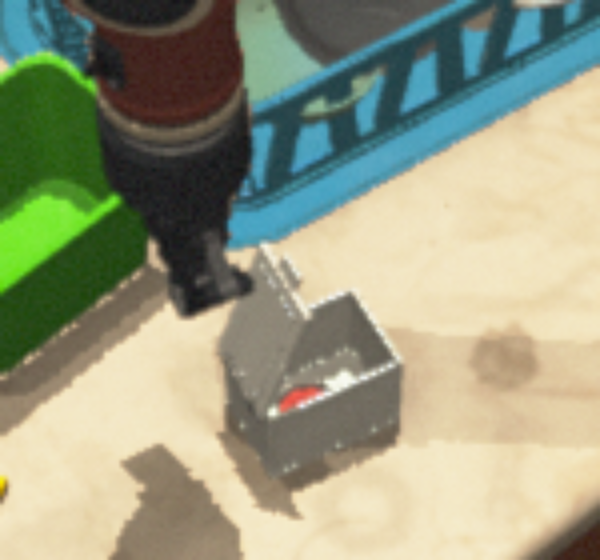

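The gripper is behind the lid and clear of it, but the last sideways corrections didn't take. I'll check the joints.

```bash
python3 - <<'E'
from h import *
p,r,st=pose(); print(np.round(st['qpos'],3),np.round(st['joint_vel'],3),np.round(st['tau'],1))
E
```

```text
[-0.081  0.548 -0.418  1.93   0.348  0.723 -0.939] [-0.002 -0.035 -0.024 -0.035 -0.011  0.016 -0.002] [ -1.5 -37.9  -4.4 -12.5  -0.   -0.2  -0. ]
```

Call:
carry_out(plan=[0,-0.01,0,0,0,0,0,-0.009,0,0,0,-1.3,0,0,0,0,0,0])

```text
time_s: 3.63
position: [0.4697, 0.1592, 0.142]
eef_rot: [0.01, 0.778, 0.628, 0.005]
contact_force: [-0.2, 0.2, 0.5]
finger_gap: 0.0
```

```bash
python3 - <<'E'
from h import *
w=lambda u,wz:U(u-.011,.066+wz)
plan((w(.0184,.0729),78,3))
p,r,st=pose(); print(np.round(st['joint_vel'],3), 'u,lat',-(p-H)@e,(p-H)@np.array([-e[1],e[0],0]))
E
```

```text
now [0.4697 0.1592 0.142 ] yaw 77.75 tilt [ 0.02  -0.009 -1.   ] F [-0.2  0.2  0.5] t 3.63 gap 0.0
wp [0.46730957 0.1314002  0.1389    ] step mm 9.4 deg 0.43
-0.009, 0.001, 0.001, 0.4, 0.1, -0.1,
-0.009, 0.001, 0.001, 0.4, 0.1, -0.1,
-0.009, 0.001, 0.001, 0.4, 0.1, -0.1,
[ 0.015 -0.019  0.011 -0.023  0.002 -0.    -0.004] u,lat -0.020273556722431807 0.0034008510992772256
```

Call:
carry_out(plan=[-0.009,0.001,0.001,0.6,0.1,0,-0.009,0.001,0.001,0.6,0.1,0,-0.009,0.001,0.001,0,0,0,-0.007,0,0.003,0,0,0,-0.007,0,0.003,0,0,0,-0.008,0,0.005,0,0,0,-0.008,0,0.005,0,0,0,0,0,0,0,0,0])

```text
time_s: 4.3
position: [0.4615, 0.1019, 0.1279]
eef_rot: [0.003, 0.777, 0.63, 0.006]
contact_force: [-0.4, -0.3, -0.1]
finger_gap: -0.0001
```

```bash
python3 - <<'E'
from h import *
snap('side','side2')
w=lambda u,wz:U(u-.011,.066+wz)
plan((w(.0625,.0418),78,2),(w(.0711,.0243),78,2),(w(.075,.008),78,2))
p,r,st=pose(); print(np.round(st['joint_vel'],3), 'u,lat',-(p-H)@e,(p-H)@np.array([-e[1],e[0],0]))
c=load('side2')['color'][200:340,230:380,::-1]; cv2.imwrite('pics/s2z.png',cv2.resize(c,None,fx=4,fy=4))
E
```

```text
now [0.4619 0.1029 0.1282] yaw 78.15 tilt [ 0.014  0.003 -1.   ] F [ 0.2 -0.4 -0.4] t 4.35 gap 0.0003
wp [0.45814066 0.08826389 0.1078    ] step mm 12.7 deg 0.42
-0.008, -0.000, 0.010, 0.4, -0.2, 0.1,
-0.008, -0.000, 0.010, 0.4, -0.2, 0.1,
wp [0.45635262 0.07985182 0.0903    ] step mm 9.7 deg 0.0
-0.004, -0.000, 0.009, 0.0, 0.0, 0.0,
-0.004, -0.000, 0.009, 0.0, 0.0, 0.0,
wp [0.45554177 0.07603705 0.074     ] step mm 8.4 deg 0.0
-0.002, 0.000, 0.008, 0.0, 0.0, 0.0,
-0.002, 0.000, 0.008, 0.0, 0.0, 0.0,
[-0.015 -0.004 -0.022 -0.025 -0.009  0.006 -0.005] u,lat 0.036425490286767 -0.0006100026164426404
```

View pics/s2z.png

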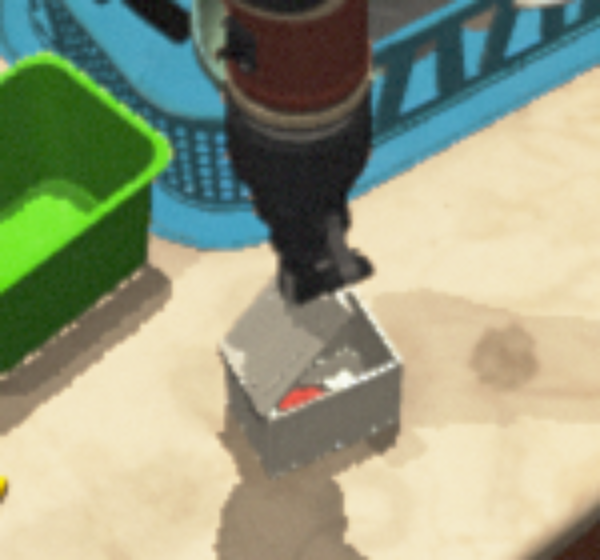

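The lid is coming down and the tin hasn't moved. I'll keep following the arc downwards.

Call:
carry_out(plan=[-0.008,0,0.01,0.4,-0.2,0,-0.008,0,0.01,0.4,-0.2,0,-0.004,0,0.009,0,0,0,-0.004,0,0.009,0,0,0,-0.002,0,0.008,0,0,0,-0.002,0,0.006,0,0,0,0,0,0,0,0,0])

```text
time_s: 4.93
position: [0.457, 0.0739, 0.0707]
eef_rot: [-0.001, 0.776, 0.631, -0.0]
contact_force: [-1.5, -0.7, 11.0]
finger_gap: 0.0001
```

```bash
python3 - <<'E'
from h import *
snap('side','side3')
plan((U(.064,.071),78,2))
p,r,st=pose(); print(np.round(st['joint_vel'],3), 'u,lat',-(p-H)@e,(p-H)@np.array([-e[1],e[0],0]))
c=load('side3')['color'][200:340,230:380,::-1]; cv2.imwrite('pics/s3z.png',cv2.resize(c,None,fx=4,fy=4))
E
```

```text
now [0.457 0.074 0.071] yaw 78.26 tilt [-0.002  0.001 -1.   ] F [-1.3 -0.3  2.1] t 4.98 gap 0.0001
wp [0.45554177 0.07603705 0.071     ] step mm 1.3 deg 0.14
0.001, -0.001, 0.000, -0.1, -0.0, 0.1,
0.001, -0.001, 0.000, -0.1, -0.0, 0.1,
[-0.001 -0.007 -0.002  0.002  0.001  0.001  0.002] u,lat 0.06571624187583296 -0.001820578826765178
```

View pics/s3z.png

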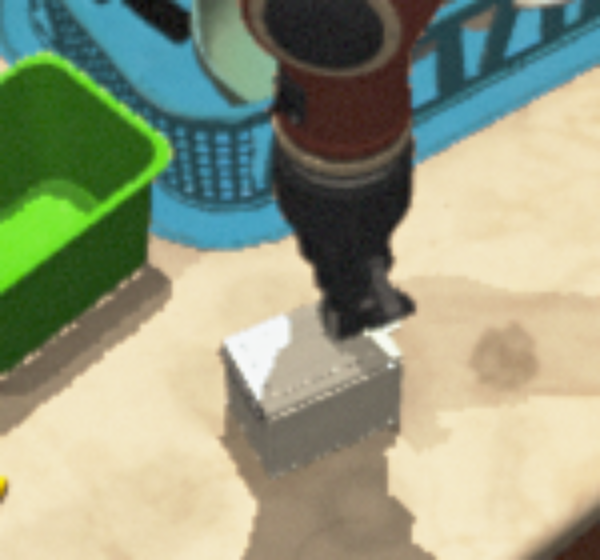

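The fingertips rest at z = 0.071, which is exactly the shut height, with a push back. I'll press once more lightly, then rise 0.14 m to look and open.

Call:
carry_out(plan=[0,0,0.003,0,0,0,0,0,0.003,0,0,0])

```text
time_s: 5.15
position: [0.4573, 0.0738, 0.0696]
eef_rot: [0.002, 0.776, 0.631, -0.001]
contact_force: [-10.6, -3.2, 47.9]
finger_gap: 0.0001
```

Call:
carry_out(plan=[0,0,-0.01,0,0,0,0,0,-0.03,0,0,0,0,0,-0.035,0,0,0,-0.015,0,-0.035,0,0,0,-0.02,0,-0.03,0,0,0,-0.02,0,0,0,0,0,0,0,0,0,0,0])

```text
time_s: 5.73
position: [0.4466, 0.0211, 0.2165]
eef_rot: [0.002, 0.773, 0.635, -0.002]
contact_force: [-0.2, -1.2, 0.0]
finger_gap: 0.0001
```

Call:
carry_out(plan=[0,0,0,0,0,0,0,0,0,0,0,0], hand=-1)

```text
time_s: 5.9
position: [0.4467, 0.0206, 0.2165]
eef_rot: [0.003, 0.773, 0.634, -0.001]
contact_force: [-0.1, -0.0, -0.8]
finger_gap: 0.0231
```

```bash
python3 - <<'E'
from h import *
s=snap('side','side4');w=snap('wrist','wrist4');t=snap('top','top4')
plan()
A=np.hstack([cv2.resize(s['color'][240:330,270:345],None,fx=5,fy=5),cv2.resize(t['color'][220:310,240:315],None,fx=5,fy=5)])
cv2.imwrite('pics/st4.png',A[:,:,::-1])
E
```

```text
now [0.4466 0.0217 0.2162] yaw 78.85 tilt [ 0.001 -0.005 -1.   ] F [-1.1 -0.2 -0.4] t 6.05 gap 0.0456
```

View pics/st4.png

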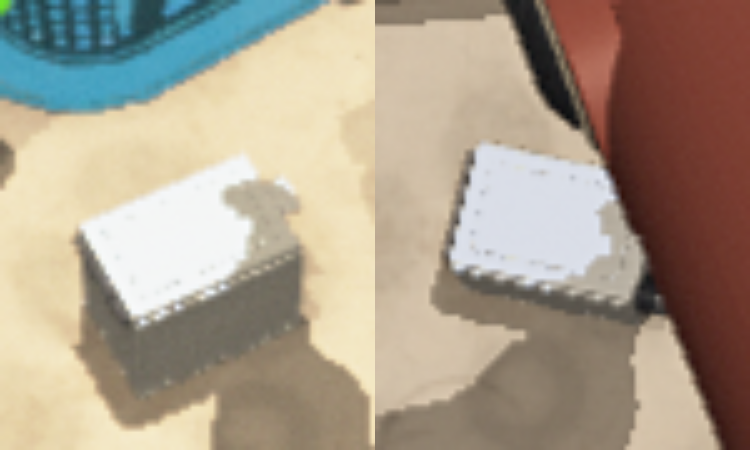

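View pics/wrist4.png

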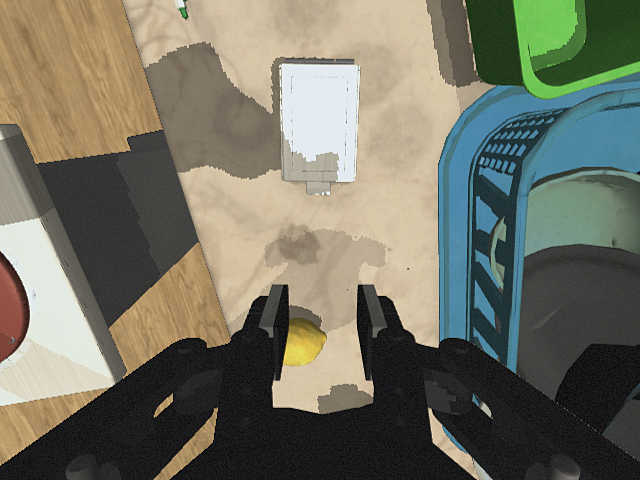

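The lid now lies flat. It and the tin measure as a rectangle from (281,65) to (356,182) in the wrist view, with the tab at the front. I'll re-measure the tin before gripping.

```bash
python3 - <<'E'
from h import *
w=load('wrist4')
c=w['color'][50:205,260:380,::-1]; cv2.imwrite('pics/w4z.png',cv2.resize(c,None,fx=4,fy=4,interpolation=cv2.INTER_NEAREST)[:600])
E
```

```text
(no output)
```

View pics/w4z.png

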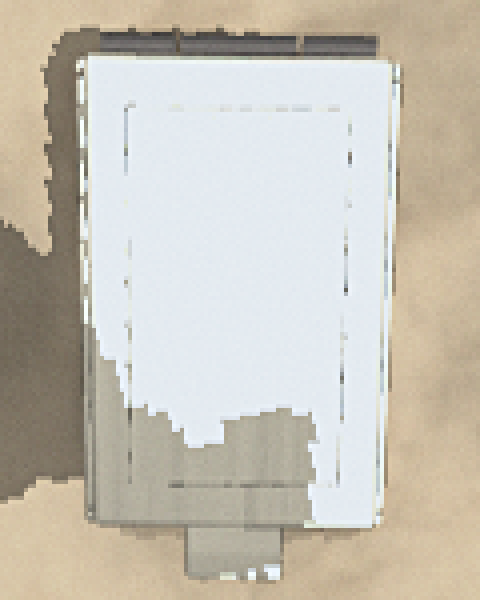

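```bash
python3 - <<'E'
from h import *
np.set_printoptions(precision=4,suppress=True)
w=load('wrist4')
Z=lambda p:np.array(p)/4+[260,50]-.5
RL,RR,FR,FL=[plane(w,Z(p),.071) for p in[(87,57),(391,60),(378,526),(95,523)]]
ang=lambda v:np.degrees(np.arctan2(v[1],v[0]))
n=np.linalg.norm
print('w',n(RL-RR),n(FR-FL),'l',n(RL-FL),n(RR-FR),'yaw',ang(RL-FL),ang(RR-FR),ang(RR-RL)+90,ang(FR-FL)+90)
print('ctr',(RL+RR+FR+FL)/4)
E
```

```text
w 0.05660867052221629 0.05800411786010034 l 0.08671005243865894 0.08685178165969899 yaw 77.78955084948231 78.71077459453326 78.25347017705978 78.1133965580577
ctr [0.4601 0.0958 0.071 ]
```

```bash
python3 - <<'E'
from h import *
plan(([.46,.0957,.16],78.2,4))
E
```

```text
now [0.4466 0.0217 0.2162] yaw 78.85 tilt [ 0.001 -0.005 -1.   ] F [-1.1 -0.2 -0.4] t 6.05 gap 0.0456
wp [0.46   0.0957 0.16  ] step mm 23.5 deg 0.18
0.019, -0.000, 0.014, 0.0, 0.1, 0.2,
0.019, -0.000, 0.014, 0.0, 0.1, 0.2,
0.019, -0.000, 0.014, 0.0, 0.1, 0.2,
0.019, -0.000, 0.014, 0.0, 0.1, 0.2,
```

Call:
carry_out(plan=[0.019,0,0.014,0,0.1,0.2,0.019,0,0.014,0,0.1,0.2,0.019,0,0.014,0,0.1,0.2,0.019,0,0.014,0,0.1,0.2,0,0,0,0,0,0,0,0,0,0,0,0])

```text
time_s: 6.55
position: [0.4616, 0.1022, 0.1541]
eef_rot: [-0.002, 0.776, 0.631, -0.0]
contact_force: [0.5, -0.3, 0.9]
finger_gap: 0.0857
```

```bash
python3 - <<'E'
from h import *
plan(([.46,.0957,.15],78.2,1))
E
```

```text
now [0.4616 0.1022 0.1541] yaw 78.29 tilt [-0.003  0.003 -1.   ] F [ 0.5 -0.3  0.9] t 6.55 gap 0.0857
wp [0.46   0.0957 0.15  ] step mm 7.9 deg 0.27
-0.007, -0.000, 0.004, -0.2, -0.1, 0.1,
```

Call:
carry_out(plan=[-0.006,0,0.01,-0.1,-0.1,0,0,0,0.02,0,0,0,0,0,0.02,0,0,0,0,0,0.02,0,0,0,0,0,0,0,0,0])

```text
time_s: 6.97
position: [0.4616, 0.0953, 0.0833]
eef_rot: [0.0, 0.775, 0.632, 0.0]
contact_force: [-0.6, -0.6, -0.1]
finger_gap: 0.0854
```

```bash
python3 - <<'E'
from h import *
plan(([.46,.0957,.022],78.2,3))
E
```

```text
now [0.4616 0.0953 0.0833] yaw 78.35 tilt [ 0.001 -0.    -1.   ] F [-0.6 -0.6 -0.1] t 6.97 gap 0.0854
wp [0.46   0.0957 0.022 ] step mm 20.5 deg 0.06
0.000, -0.001, 0.020, 0.0, -0.0, 0.1,
0.000, -0.001, 0.020, 0.0, -0.0, 0.1,
0.000, -0.001, 0.020, 0.0, -0.0, 0.1,
```

Call:
carry_out(plan=[0,-0.001,0.018,0,0,0,0,-0.001,0.018,0,0,0,0,0,0.015,0,0,0,0,0,0.006,0,0,0,0,0,0,0,0,0])

```text
time_s: 7.38
position: [0.4632, 0.0934, 0.0284]
eef_rot: [0.003, 0.776, 0.63, 0.002]
contact_force: [0.6, -0.7, -0.4]
finger_gap: 0.0851
```

```bash
python3 - <<'E'
from h import *
plan(([.46,.0957,.022],78.2,1))
E
```

```text
now [0.4632 0.0934 0.0284] yaw 78.15 tilt [ 0.007 -0.001 -1.   ] F [ 0.6 -0.7 -0.4] t 7.38 gap 0.0851
wp [0.46   0.0957 0.022 ] step mm 7.5 deg 0.42
0.002, -0.004, 0.006, 0.4, -0.0, -0.1,
```

Call:
carry_out(plan=[0.002,-0.003,0.005,0.4,0,0,0,-0.001,0.002,0,0,0,0,0,0,0,0,0])

```text
time_s: 7.63
position: [0.4614, 0.0963, 0.0234]
eef_rot: [0.001, 0.777, 0.63, 0.002]
contact_force: [-0.2, 0.2, 0.6]
finger_gap: 0.0855
```

```bash
python3 - <<'E'
from h import *
plan(([.46,.0957,.022],78.2,1))
E
```

```text
now [0.4614 0.0963 0.0234] yaw 78.08 tilt [ 0.004  0.001 -1.   ] F [-0.2  0.2  0.6] t 7.63 gap 0.0855
wp [0.46   0.0957 0.022 ] step mm 2.1 deg 0.26
-0.001, -0.001, 0.001, 0.2, -0.1, -0.1,
```

Aligned to within 2 mm. Closing at 45 N.

Call:
carry_out(plan=[0,-0.001,0,0.2,0,0,0,0,0,0,0,0,0,0,0,0,0,0,0,0,0,0,0,0,0,0,0,0,0,0,0,0,0,0,0,0], hand=1, newtons=45)

```text
time_s: 8.13
position: [0.4601, 0.0964, 0.0247]
eef_rot: [-0.0, 0.777, 0.63, 0.001]
contact_force: [0.1, -0.9, -0.5]
finger_gap: 0.0613
```

```bash
python3 - <<'E'
from h import *
plan()
s=snap('side','side5')
cv2.imwrite('pics/s5.png',cv2.resize(s['color'][200:340,230:380,::-1],None,fx=4,fy=4))
E
```

```text
now [0.4601 0.0964 0.0247] yaw 78.07 tilt [ 0.001  0.002 -1.   ] F [ 0.1 -0.9 -0.5] t 8.13 gap 0.0613
```

View pics/s5.png

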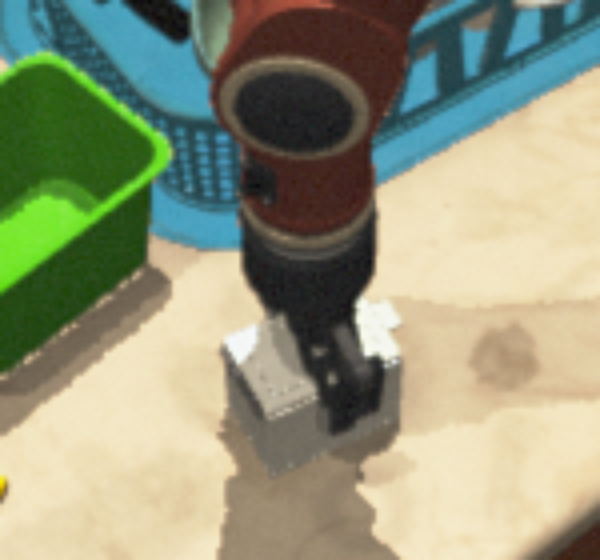

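Gripped: the opening reads 61.3 mm against a 62 mm width. Before lifting, I'll refine the camera's position and yaw from the first pictures, using contour fits.

```bash
python3 - <<'E'
from h import *
np.set_printoptions(precision=4,suppress=True)
for n,roi in(('top0',(448,230,36,42)),('side0',(410,150,42,32))):
    im=load(n); x,y,ww,hh=roi
    big=cv2.resize(im['color'],None,fx=6,fy=6,interpolation=cv2.INTER_CUBIC)
    sub=big[y*6:(y+hh)*6,x*6:(x+ww)*6].astype(int)
    print(n,'centre colour',sub[sub.shape[0]//2-18,sub.shape[1]//2])
    ref=np.array([168,152,150]) 
    hsv=cv2.cvtColor(sub.astype(np.uint8),cv2.COLOR_RGB2HSV)
    m=((sub.min(2)>110)&(sub.max(2)<205)&((sub[:,:,0]-sub[:,:,1])>4)&(abs(sub[:,:,1]-sub[:,:,2])<14)).astype(np.uint8)*255
    m=cv2.morphologyEx(m,cv2.MORPH_OPEN,np.ones((13,13)))
    nn,lab,st,ce=cv2.connectedComponentsWithStats(m); i=1+np.argmax(st[1:,4]); m=(lab==i).astype(np.uint8)*255
    cv2.imwrite(f'pics/cm_{n}.png',np.hstack([sub[:,:,::-1].astype(np.uint8),cv2.merge([m]*3)]))
    cs=max(cv2.findContours(m,cv2.RETR_EXTERNAL,cv2.CHAIN_APPROX_NONE)[0],key=cv2.contourArea).reshape(-1,2)
    P=np.array([plane(im,(c+[x*6,y*6]+.5)/6-.5,.222) for c in cs])[:,:2]
    (cx,cy),(a,b),an=cv2.minAreaRect((P*1000).astype(np.float32)); print(n,'rect',cx,cy,a,b,an)
    # foot: dark pixels
E
```

```text
top0 centre colour [134 124 122]
top0 rect 461.5716552734375 -294.13909912109375 45.3137092590332 60.45585632324219 86.11245727539062
side0 centre colour [171 157 151]
side0 rect 457.1860656738281 -289.7414245605469 47.5134162902832 60.6732177734375 84.70565032958984
```

View pics/cm_top0.png

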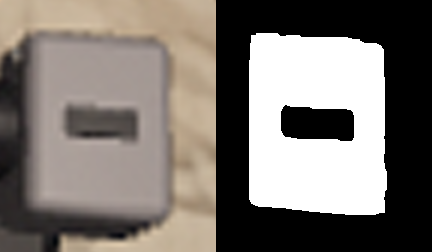

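View pics/cm_side0.png

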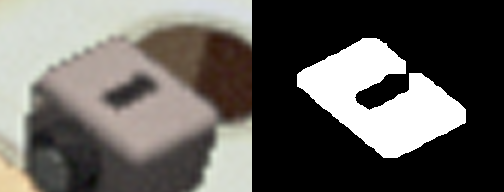

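The camera axis comes out at about 86°, with the post centre near (0.461, -0.293). The target tin centre is then (0.475, -0.0905, 0.200). Now to lift.

Call:
carry_out(plan=[0,0,-0.008,0,0,0,0,0,-0.015,0,0,0,0,0,-0.02,0,0,0,0,0,-0.02,0,0,0,0,0,-0.02,0,0,0,0,0,-0.02,0,0,0,0,0,-0.02,0,0,0,0,0,-0.02,0,0,0,0,0,-0.01,0,0,0,0,0,0,0,0,0], newtons=60)

```text
time_s: 9.02
position: [0.4556, 0.0947, 0.1861]
eef_rot: [-0.002, 0.776, 0.63, -0.004]
contact_force: [0.9, 0.4, -3.8]
finger_gap: 0.061
```

```bash
python3 - <<'E'
from h import *
plan(([.475,-.06,.192],85.9,10))
E
```

```text
now [0.4556 0.0947 0.1861] yaw 78.17 tilt [-0.009 -0.002 -1.   ] F [ 0.9  0.4 -3.8] t 9.02 gap 0.061
wp [ 0.475 -0.06   0.192] step mm 15.6 deg 0.78
-0.015, 0.005, -0.001, -0.0, 0.0, -0.8,
-0.015, 0.005, -0.001, -0.0, 0.0, -0.8,
-0.015, 0.005, -0.001, -0.0, 0.0, -0.8,
-0.015, 0.004, -0.001, -0.0, 0.0, -0.8,
-0.015, 0.004, -0.001, -0.0, 0.0, -0.8,
-0.015, 0.004, -0.001, -0.0, 0.0, -0.8,
-0.015, 0.004, -0.001, -0.0, 0.0, -0.8,
-0.015, 0.004, -0.001, -0.0, 0.0, -0.8,
-0.015, 0.003, -0.001, -0.0, 0.0, -0.8,
-0.015, 0.003, -0.001, -0.0, 0.0, -0.8,
```

Call:
carry_out(plan=[-0.01,0.005,-0.001,0,0,-0.8,-0.015,0.005,-0.001,0,0,-0.8,-0.015,0.005,-0.001,0,0,-0.8,-0.015,0.004,-0.001,0,0,-0.8,-0.015,0.004,-0.001,0,0,-0.8,-0.015,0.004,-0.001,0,0,-0.8,-0.015,0.004,0,0,0,-0.8,-0.015,0.003,0,0,0,-0.8,-0.01,0.003,0,0,0,-0.8,0,0,0,0,0,0])

```text
time_s: 9.85
position: [0.4661, -0.0402, 0.1873]
eef_rot: [-0.007, 0.731, 0.682, -0.01]
contact_force: [-0.2, -0.5, -4.3]
finger_gap: 0.0617
```

```bash
python3 - <<'E'
from h import *
plan(([.4752,-.09,.192],85.9,4))
E
```

```text
now [ 0.4661 -0.0402  0.1873] yaw 86.08 tilt [-0.023 -0.003 -1.   ] F [-0.2 -0.5 -4.3] t 9.85 gap 0.0617
wp [ 0.4752 -0.09    0.192 ] step mm 12.7 deg 0.34
-0.012, 0.003, -0.001, -0.3, 0.1, 0.0,
-0.012, 0.003, -0.001, -0.3, 0.1, 0.0,
-0.012, 0.003, -0.001, -0.3, 0.1, 0.0,
-0.012, 0.003, -0.001, -0.3, 0.1, 0.0,
```

Call:
carry_out(plan=[-0.01,0.003,-0.001,-0.4,0.1,0,-0.012,0.003,-0.001,-0.4,0.1,0,-0.012,0.003,-0.001,-0.3,0,0,-0.01,0.002,-0.001,-0.2,0,0,0,0,0,0,0,0,0,0,0,0,0,0])

```text
time_s: 10.35
position: [0.4714, -0.0852, 0.1891]
eef_rot: [-0.002, 0.73, 0.684, -0.002]
contact_force: [-0.4, -0.4, -3.5]
finger_gap: 0.0615
```

```bash
python3 - <<'E'
from h import *
plan(([.4752,-.09,.192],85.9,1))
for n in('side','top','wrist'): snap(n,n+'6')
E
```

```text
now [ 0.4714 -0.0852  0.1891] yaw 86.24 tilt [-0.005  0.001 -1.   ] F [-0.4 -0.4 -3.5] t 10.35 gap 0.0615
wp [ 0.4752 -0.09    0.192 ] step mm 6.8 deg 0.47
-0.005, 0.004, -0.003, -0.3, -0.1, 0.3,
```

View pics/side6.png

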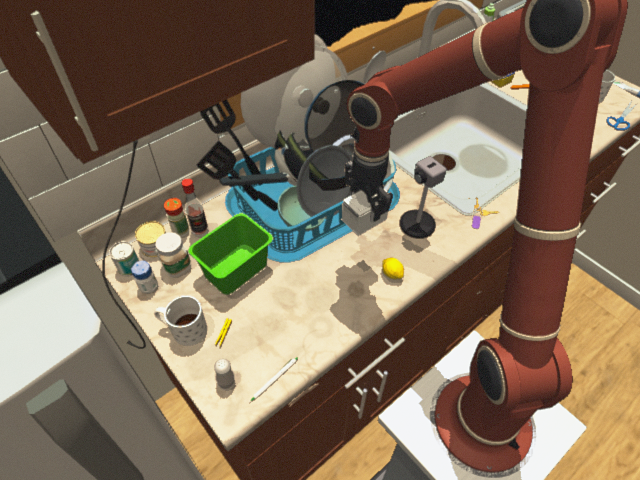

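View pics/top6.png

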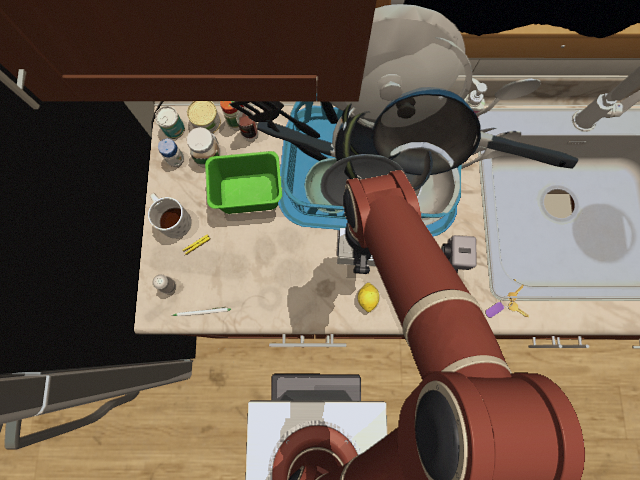

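View pics/wrist6.png

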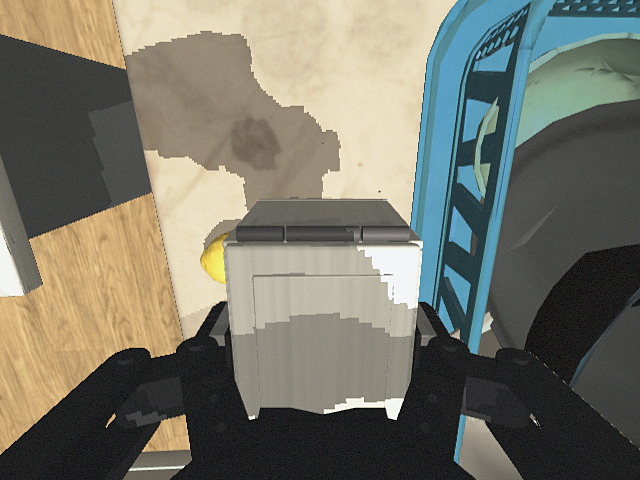

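The lid is still flat on the tin, the wrist view shows the hinge at (320,235), and nothing has been disturbed. Now the fine correction.

Call:
carry_out(plan=[-0.003,0.002,-0.002,-0.2,0,0.2,-0.002,0.002,-0.002,-0.1,0,0.1,0,0,0,0,0,0,0,0,0,0,0,0])

```text
time_s: 10.83
position: [0.4757, -0.0878, 0.1938]
eef_rot: [-0.0, 0.73, 0.684, 0.001]
contact_force: [-0.1, -0.6, -4.0]
finger_gap: 0.0613
```

```bash
python3 - <<'E'
from h import *
plan(([.4752,-.09,.192],85.9,1))
for n in('side','top','wrist'): snap(n,n+'7')
w=load('wrist7')['color'];s=load('side7')['color']
cv2.imwrite('pics/s7.png',cv2.resize(s[150:250,325:460,::-1],None,fx=5.9,fy=5.9,interpolation=cv2.INTER_NEAREST))
cv2.imwrite('pics/w7.png',cv2.resize(w[185:435,200:440,::-1],None,fx=2.4,fy=2.4,interpolation=cv2.INTER_NEAREST))
E
```

```text
now [ 0.4757 -0.0878  0.1938] yaw 86.25 tilt [ 0.001  0.002 -1.   ] F [-0.1 -0.6 -4. ] t 10.83 gap 0.0613
wp [ 0.4752 -0.09    0.192 ] step mm 2.9 deg 0.37
-0.002, -0.000, 0.002, 0.0, -0.1, 0.4,
```

View pics/s7.png

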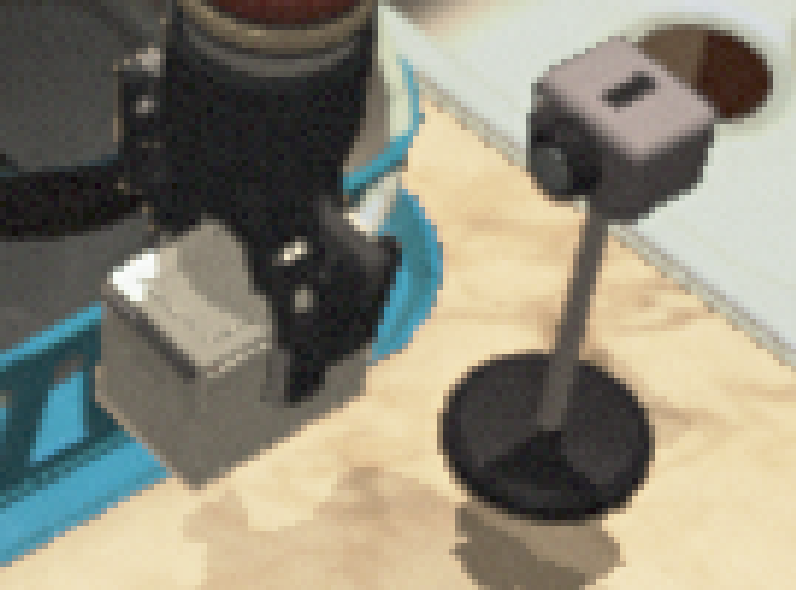

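View pics/w7.png

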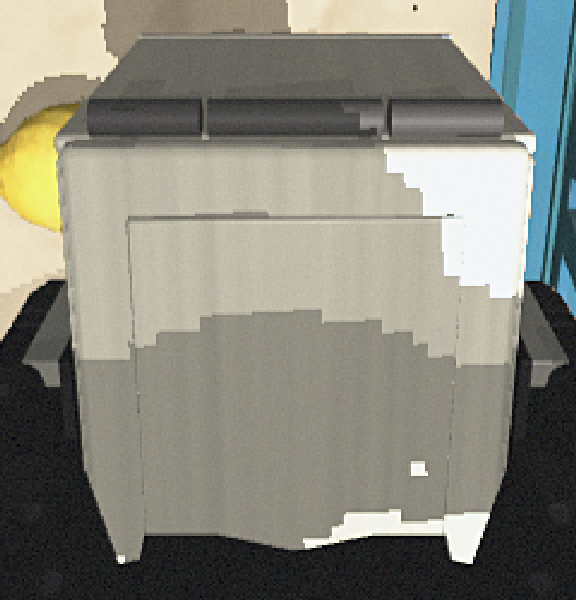

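```bash
python3 - <<'E'
from h import *
np.set_printoptions(precision=4,suppress=True)
w=load('wrist7');s=load('side7'); p,r,st=pose(); zb=p[2]-.0247
W=lambda q:np.array(q)/2.4+[200,185]-.5
S=lambda q:np.array(q)/5.9+[325,150]-.5
ang=lambda v:np.degrees(np.arctan2(v[1],v[0]))
a,b=plane(w,W((138,36)),zb),plane(w,W((451,37)),zb); c,d=plane(w,W((58,143)),zb+.066),plane(w,W((536,143)),zb+.066)
print('bottom rear',a,b,np.linalg.norm(a-b),ang(b-a)+90,'rim rear',c,d,np.linalg.norm(c-d),ang(d-c)+90)
L=[plane(w,W(q),zb+.071) for q in((66,148),(526,150))]; print('lid rear',L,np.linalg.norm(L[0]-L[1]),ang(L[1]-L[0])+90)
dd=np.array([np.cos(np.radians(86.2)),np.sin(np.radians(86.2)),0])
for x in((a+b)/2,(c+d)/2): print('ctr est',x-.044*dd)
A,B=plane(s,S((197,490)),zb),plane(s,S((368,388)),zb); print('side near bottom',A,B,np.linalg.norm(A-B),ang(A-B),'ctr',(A+B)/2+.031*np.array([dd[1],-dd[0],0]))
# predicted pixel corners
R=np.c_[dd,[-dd[1],dd[0],0],[0,0,1]]; ctr=np.array([p[0],p[1]-.0006,zb])
print('pred near-rear bot, near-front bot, near-rear rim', (proj(s,[ctr+R@q for q in([.044,.031,0],[-.044,.031,0],[.044,.031,.066])])+.5-[325,150])*5.9)
# lens again from side7, reprojection of assumed lens point
print('lens px in s7',(proj(s,[[.4632,-.2546,.2]])+.5-[325,150])*5.9)
E
```

```text
bottom rear [ 0.4477 -0.0438  0.1689] [ 0.5108 -0.0482  0.1689] 0.06329350420400748 86.01578143001827 rim rear [ 0.4491 -0.0444  0.2349] [ 0.5099 -0.0484  0.2349] 0.060953890033672894 86.19307601985682
lid rear [array([ 0.4516, -0.0435,  0.2399]), array([ 0.5073, -0.0474,  0.2399])] 0.05590172065018906 85.92903901005482
ctr est [ 0.4764 -0.0899  0.1689]
ctr est [ 0.4766 -0.0903  0.2349]
side near bottom [ 0.4465 -0.0436  0.1689] [ 0.4416 -0.1321  0.1689] 0.08861640730631723 86.82061665239783 ctr [ 0.475  -0.0899  0.1689]
pred near-rear bot, near-front bot, near-rear rim [[193.0954 489.855 ]
 [364.6343 389.9932]
 [204.8315 375.8704]]
lens px in s7 [[550.5196 164.9512]]
```

The tin is level and its yaw is 86.1°, with the reprojection within 0.7 px. Next, a closer check on the lens in both clean views.

```bash
python3 - <<'E'
from h import *
s=load('side0')['color'][155:190,408:440,::-1];t=load('top0')['color'][235:262,435:462,::-1]
a=cv2.resize(s,None,fx=15,fy=15,interpolation=cv2.INTER_NEAREST);b=cv2.resize(t,(300,300),interpolation=cv2.INTER_NEAREST)
a=cv2.convertScaleAbs(a,alpha=1.8);b=cv2.convertScaleAbs(b,alpha=1.8)
o=np.zeros((525,780,3),np.uint8);o[:,:480]=a;o[:300,480:]=b
cv2.imwrite('pics/lz.png',o)
# foot ellipses: dark mask -> fit on plane z~0.006
for n,(x,y,w,h) in(('top0',(410,244,50,50)),('side0',(392,205,52,36))):
    im=load(n); sub=im['color'][y:y+h,x:x+w]
    m=(sub.max(2)<75).astype(np.uint8)*255; m=cv2.morphologyEx(m,cv2.MORPH_CLOSE,np.ones((5,5)))
    c=max(cv2.findContours(m,cv2.RETR_EXTERNAL,cv2.CHAIN_APPROX_NONE)[0],key=cv2.contourArea)
    h_=cv2.convexHull(c).reshape(-1,2)+[x,y]
    for z in(.0,.008):
        P=np.array([plane(im,q,z)[:2] for q in h_])*1000
        print(n,z,cv2.minEnclosingCircle(P.astype(np.float32)), cv2.fitEllipse(P.astype(np.float32)))
E
```

```text
top0 0.0 ((471.233154296875, -302.735595703125), 61.330345153808594) ((468.5238952636719, -301.3020324707031), (98.34281158447266, 121.2319107055664), 48.15760040283203)
top0 0.008 ((469.80963134765625, -300.5641174316406), 60.898555755615234) ((467.11944580078125, -299.1407165527344), (97.65050506591797, 120.37846374511719), 48.15761184692383)
side0 0.0 ((461.1140441894531, -295.8875732421875), 51.29248046875) ((461.3642578125, -295.9980163574219), (95.92674255371094, 102.8727798461914), 29.74750518798828)
side0 0.008 ((457.1966552734375, -289.8279113769531), 50.904396057128906) ((457.44488525390625, -289.93756103515625), (95.20098876953125, 102.09447479248047), 29.74753189086914)
```

View pics/lz.png

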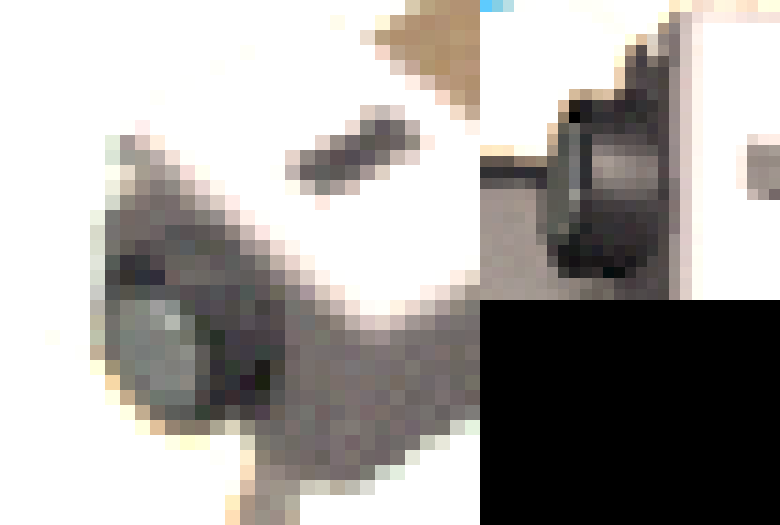

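```bash
python3 - <<'E'
from h import *
np.set_printoptions(precision=4,suppress=True)
s=load('side0');t=load('top0')
ps=np.array((158,350))/15+[408,155]-.5; pt=np.array((566,183))-[480,0]; pt=pt/11.11+[435,235]-.5
print(plane(s,ps,.2),plane(t,pt,.2),tri(s,ps,t,pt))
# foot via hand contour ends in c_top (6x at 405,225) and c_side: extremes
for q in ((72,258),(320,258),(197,140),(197,385)): print('top foot',plane(t,np.array(q)/6+[404.5,224.5],.004))
for q in ((58,497),(274,500),(165,418),(165,590)): print('side foot',plane(s,np.array(q)/6+[389.5,139.5],.004))
E
```

```text
[ 0.462  -0.2541  0.2   ] [ 0.4642 -0.2558  0.2   ] (array([ 0.4645, -0.257 ,  0.1964]), np.float64(0.0009019134078650916))
top foot [ 0.4634 -0.2448  0.004 ]
top foot [ 0.4637 -0.3462  0.004 ]
top foot [ 0.5129 -0.2989  0.004 ]
top foot [ 0.4115 -0.2928  0.004 ]
side foot [ 0.4939 -0.258   0.004 ]
side foot [ 0.4289 -0.3332  0.004 ]
side foot [ 0.496  -0.3322  0.004 ]
side foot [ 0.4245 -0.2552  0.004 ]
```

Both views put the lens at (0.464, -0.255), so the tin should move about 1–2 mm more in each axis.

Call:
carry_out(plan=[-0.002,-0.001,0.002,0,-0.1,0.1,0,0,0,0,0,0,0,0,0,0,0,0,0,0,0,0,0,0])

```text
time_s: 11.32
position: [0.4739, -0.0899, 0.1912]
eef_rot: [-0.0, 0.731, 0.683, -0.0]
contact_force: [0.3, 0.3, -3.8]
finger_gap: 0.0612
```

```bash
python3 - <<'E'
from h import *
plan(([.4747,-.0913,.1917],86.1,1))
E
```

```text
now [ 0.4739 -0.0899  0.1912] yaw 86.14 tilt [-0. -0. -1.] F [ 0.3  0.3 -3.8] t 11.32 gap 0.0612
wp [ 0.4747 -0.0913  0.1917] step mm 1.7 deg 0.05
-0.001, 0.001, -0.001, -0.0, 0.0, 0.0,
```

Within 2 mm. One last nudge, then a settling check.

Call:
carry_out(plan=[-0.001,0.001,0,0,0,0,0,0,0,0,0,0,0,0,0,0,0,0,0,0,0,0,0,0,0,0,0,0,0,0,0,0,0,0,0,0])

```text
time_s: 11.82
position: [0.475, -0.0911, 0.1911]
eef_rot: [-0.0, 0.731, 0.683, -0.0]
contact_force: [-0.9, -0.7, -3.3]
finger_gap: 0.0613
```

```bash
python3 - <<'E'
from h import *
s=snap('side','side9');snap('wrist','wrist9')
plan(([.4747,-.0913,.1917],86.1,1)); print(np.round(bot.read_state()['joint_vel'],3))
cv2.imwrite('pics/sw9.png',np.hstack([cv2.resize(s['color'][150:310,320:460],(420,480)),cv2.resize(load('wrist9')['color'],None,fx=.55,fy=1)[:,:]])[:,:,::-1])
E
```

```text
now [ 0.475  -0.0911  0.1911] yaw 86.14 tilt [-0.  0. -1.] F [ 0.5 -0.8 -3. ] t 11.92 gap 0.0613
wp [ 0.4747 -0.0913  0.1917] step mm 0.7 deg 0.04
-0.000, -0.000, -0.001, -0.0, -0.0, 0.0,
[ 0.001 -0.     0.001 -0.001 -0.001  0.001  0.002]
```

View pics/sw9.png

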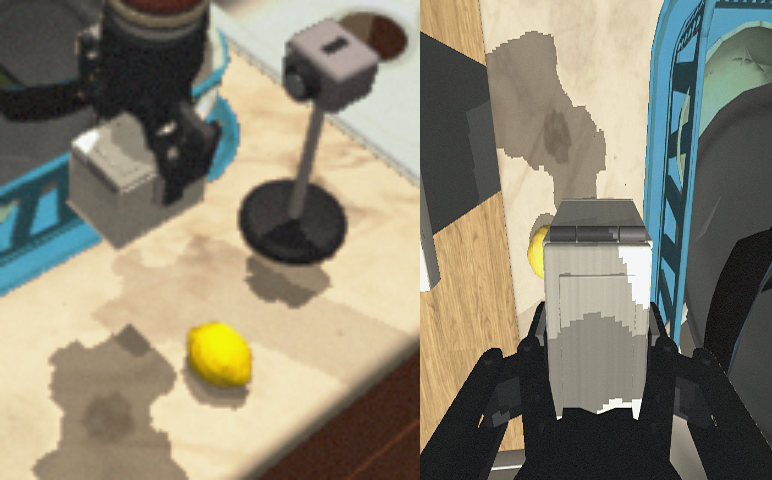

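The tin is held steady and level with the lid shut, the label faces the lens, and the lemon and camera haven't moved. I'll hand it in.

```bash
python3 -c "
from workcell import bot
print(bot.sign_off())"
```

```text
the job is handed in; nothing more can be done
None
```

I pushed the tin's lid shut with the closed fingers while it stood on the worktop. I then gripped the tin across its width, lifted it and held it in front of the inspection camera. The job was handed in at about 12 s with the arm still holding it.

**Last checks:**
- **Position:** the TCP was within about 0.7 mm of the target, the tool was vertical and the arm was at rest. The tin's yaw was 86.1°, against an estimated lens axis of about 86°. The grip opening was 61 mm, and the lid was still flat in the last pictures.
- **Bystanders:** the lemon and camera had not moved in the last side picture. The mug and shaker looked undisturbed in the wider views just before the final small corrections.

**Less certain:**
- **Lens position:** the top and side views disagreed on the lens and foot by about 2 to 4 mm, so I used values between them. The camera's yaw is good to about 1 to 2°.
- **Closing force:** the final press on the lid peaked at 48 N at the fingertips. That is under the 120 N wrist limit. It is over the 40 N limit for the arm and gripper body, but only the fingertips were touching.
- **Candle:** I could not see it once the lid was shut. It was inside before, and the lid stayed closed throughout.

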